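# Unlock the two cam fasteners and swing up the sloping panel of a control box

## Task

Open the control box on the zinc bench. First, with the panel still shut, turn both winged quarter-turn fasteners on its sloping panel a full quarter turn, until the line engraved on each wing meets the line engraved on the panel beside it: facing the panel, which is turned away from the robot, the left one goes anticlockwise, while the right one has a left-hand spindle and goes clockwise. Then swing the panel, which has a bar handle, up to its stop and leave it standing open, without disturbing the dial knob and valve bases lying nearby.

Things in the scene. Friction and masses are not known exactly. Their poses are not given: they have to be found in the camera images.
- control_box: steel box fixed to the bench, 240 deep (x) x 320 wide (y) x 142 mm high at the back, its back to the robot. Origin: centre of underside; x from its low front (far side) to its back, y left as one faces the panel. From the 50 mm high front edge at x = -115 mm a face slopes up at 27 degrees (normal (-0.454, 0, 0.891)); on it lies the panel, 178 mm up the slope x 300 wide x 4 mm thick.
- panel_hinge (a point): middle of the panel's hinge line at its upper edge, level with the panel's underside: (56, 0, 137) mm in the control_box frame. The hinge line runs along the box's y. The point's axes turn with the panel: x up the slope, z the panel's outward normal.
- panel (a joint): panel opening in rad: 0 shut on the sloping face, 1.2 at its stop, fully open; the lower edge swings up and over towards the robot (right-handed about the point's +y). Stiff hinge: it stays where left; lifting at the handle takes 4 to 8 N. A locked fastener's tongue holds the panel shut.
- handle_mid (a point): middle of the steel bar handle: round bar 10 mm thick, 72 mm long, parallel to the hinge, a post at each end, its axis 35 mm out from the panel's outer surface; 155 mm down the slope from the hinge line and 39 mm out along the normal. Axes turn with the panel: y along the bar, z the normal. The bar can turn between finger pads as the panel swings.
- cam_left_grip (a point): left (box +y, as one faces the panel) fastener: nickel wing 40 long x 10 thick x 26 mm tall on an 8 mm high boss. Site on its axis, 24 mm out from the panel's surface, 147 mm down from the hinge line, 105 mm left of the middle. Axes turn with the wing: z the turning axis (panel normal), -x along the wing to its end with the engraved dark line; grasp across y.
- cam_left (a joint): left fastener in rad, growing ANTIclockwise seen facing the panel: 0 locked (engraved end points down the slope), 1.58 at its stop, unlocked (engraved end points to the panel's middle, at the line engraved there). Light friction, 0.06 N m; it stays where it is left.
- cam_right_grip (a point): grip point of the right (box -y) fastener, same wing and height as the left one, 147 mm down from the hinge line and 105 mm right of the panel's middle; same axes, -x to the engraved end.
- cam_right (a joint): right fastener, left-hand spindle, in rad, growing CLOCKWISE seen facing the panel: 0 locked (engraved end down the slope), 1.58 at its stop, unlocked (engraved end points to the panel's middle, at the line engraved there). Same friction.
- vise: cast-iron bench vise with a tin tuning gang in its jaws, fixed to the bench on the robot's right, about 240 (x) x 140 (y) x 180 mm high, origin at the centre of its underside. Only in the way; nothing to do with it.
- dial_knob_mid (a point): centre of a loose round red bakelite dial knob, 48 mm across and 24 mm high, lying on the bench on the robot's left; leave alone.
- valve_base1_mid (a point): centre of a loose round black ceramic valve base, 40 mm across and 26 mm high, on the robot's left; leave alone.
- valve_base2_mid (a point): centre of the second valve base, same as the first; leave alone.

How it is judged:
On the way:
1. both fasteners are turned to unlocked while the panel is still shut (value of joint each of cam_left, cam_right above 1.35 rad and value of joint panel below 0.08 rad), for 0.2 s.
At the end, for the whole second after the job is handed in: The panel stands open at rest at more than 1.1 rad (its stop is at 1.2 rad) and both fasteners are still unlocked, each at more than 1.3 rad of its 1.58 rad turn (value of joint panel above 1.1 rad and value of joint each of cam_left, cam_right above 1.3 rad and velocity of joint panel between -0.05 and 0.05 rad/s); the robot touches nothing.
It fails at once if the panel is forced up (more than 0.12 rad) while a fastener is still locked (under 1.0 rad) (value of joint panel above 0.12 rad and value of joint any of cam_left, cam_right below 1 rad).
It fails at once if the dial knob or a valve base is pushed more than 25 mm from its place (distance of any of dial_knob_mid, valve_base1_mid, valve_base2_mid from where it was at the start of the episode above 0.025 m).
It also fails if it takes over 69 s, if anything falls off the work surface, if the arm or the gripper's body presses on something with over 40 N, if the wrist force passes 120 N, or if a joint passes its speed limit or range.

## Robot

A 7-joint arm with a two-finger parallel gripper is mounted at the origin on the work surface. World frame = base frame: x ahead of the robot, y to its left, z up, the work surface at z = 0. Lengths are in m, angles in rad, forces in N, time in s.
With the tool pointing down it reaches from about 0.425 to 1.025 m from the base axis. Payload 3.6 kg.
Tool frame: the origin (TCP) lies between the finger pads; the fingertips stand 8 mm ahead of it and the grasp point (between the pads) lies 11 mm behind it; z points along the fingers, x is the direction in which the jaws open and shut, and the axes are right-handed (so a half turn about z gives the same grasp; the last joint's range is limited). The gripper opens to 85 mm and grips with 20 to 120 N. Pads are 22 mm wide; open, the fingers measure 114 mm over their backs; the gripper's body (76 mm by 85 mm) begins 54 mm behind the grasp point. The pads swing forward as they close: fully open they stand 13 mm farther back than shut.
Start: joints at [-1.413, 0.591, 0.048, 1.609, -0.033, 0.943, -0.034], TCP at [0.18, 0.702, 0.239] pointing down, gripper open.
Joint ranges: [-2.69, 2.69], [-0.47, 2.24], [-1.27, 1.36], [0.19, 2.51], [-1.53, 4.68], [0.08, 2.07], [-3.09, 3.09]. Speed limits (rad/s): [2.57, 2.57, 3.14, 3.14, 3.14, 3.14, 3.14].

## Interface

Orientations are given as a rotation vector (axis times angle).
In Python, from plant import ctrl gives the robot as it stands.
- The arm moves only by the tool move_arm, never from a script. Its argument "plan" is a list that holds one entry, the list of rows, each a list of 7 numbers: the closure, from 0 (fully open) to 1 (shut), then the shift along the tool's x, y, z in mm, then the turn, a rotation vector about the tool's x, y, z in rad. A call has 1 to 12 rows; each row shifts and turns the commanded pose from where the row before left it, along the tool's axes as they then stand; what a row does not reach is not made up. A row lasts 1/8 s, in which the tool goes at most 62.5 mm and 10.7 degrees, less where a joint would pass 70% of its speed; a pose out of reach is approached as far as the arm can. A call is refused whole if a number of a shift passes 62.5 or a number of a turn 0.188, either way. A call with a gripper value outside its range is refused whole. The fingers move at their own pace and stop on an object; the grip force is fixed at half the most. Time passes only in rows, so rows that do not move let the fingers close. It gives the time, the measured TCP pose, the force and the opening at its end, in the units of the state.
- ctrl.get_state(): the state, without advancing time (a new reading comes with each control period).
- ctrl.capture(name): name is "side" or "top"; returns the picture (400x640x3 uint8, red, green, blue); there is no depth.
- ctrl.calibration(name): a dict with "fx", "fy", "cx", "cy" (pixels), "position" and "rotation" of the camera in the world. Camera axes: x right, y down, z forward; pixel columns grow to the right and rows downward; lengths in m; the calibration is good to about 2 mm. A picture is of the moment at which its call begins. calibration takes no time and is no camera call.
- ctrl.job_done(): hands the job in, once; it reports no verdict.
The state is a dict: "t": time; "qpos": joint angles; "joint_vel": joint speeds; "joint_efforts": joint torques, N m; "tcp_pos": TCP position; "tool_rot": TCP orientation; "ft_force": force on the tool from outside, world axes, zero at the start; "ft_torque": the same for the moment, N m; "opening": finger opening in m.
Only numpy, scipy, OpenCV 4.12 (cv2) and the standard library are available. Lean on these libraries where they do the work, as an engineer would, in place of code of your own. Each camera call takes 0.05 s, during which the arm holds its last target.

## Working session

There is one attempt and no reset: what is moved stays moved. The work goes in short steps, Python scripts to look and compute and a tool call to move; the robot and the scene stay as the last step left them, time stands still between calls to the robot, and variables do not carry over. Pictures are saved under pics/ and viewed, and the job is handed in when it is done.

Besides the shell and the picture viewer there is one more tool, called after ">>>" as name([rows], argument=value, ...), one row to a line, values as JSON. move_arm: Moves the arm, as the interface text tells. Its arguments: {"type":"object","properties":{"plan":{"type":"array","items":{"type":"array","items":{"type":"array","items":{"type":"number"}}}}},"required":["plan"]}

```bash
ls; mkdir -p pics; python3 - <<'E'
from plant import ctrl
import cv2
s=ctrl.get_state()
for k,v in s.items(): print(k,v)
for n in("side","top"):
    print(n,ctrl.calibration(n))
    im=ctrl.capture(n); cv2.imwrite(f"pics/{n}0.png",im[:,:,::-1])
E
```

```text
pics
t 0.0
qpos [-1.41353887  0.59215783  0.048322    1.60984361 -0.03329701  0.94269282
 -0.03372242]
joint_vel [ 0.00039111 -0.00114837  0.00045531  0.00020117 -0.00115247 -0.00131109
 -0.00153117]
joint_efforts [ 2.82659903e-04 -5.48689842e+01  1.54663794e+00 -1.98124981e+01
  9.36455384e-03  8.75113823e-03  1.32816808e-05]
tcp_pos [0.1797041  0.70152989 0.23810562]
tool_rot [ 2.48055494  1.92532941 -0.00270209]
ft_force [-0.02473388 -0.80116195  0.77976263]
ft_torque [0.03073846 0.01380768 0.00717387]
opening 0.0854778793071043
side {'fx': 430.7543865822343, 'fy': 430.7543865822343, 'cx': 319.2587814259177, 'cy': 194.93597458522146, 'position': array([0.35847103, 0.77588848, 0.76071215]), 'rotation': array([-0.29462105,  2.69534251, -1.35404849])}
top {'fx': 404.7430886639028, 'fy': 404.7430886639028, 'cx': 323.2514903463042, 'cy': 199.90733328107797, 'position': array([ 0.34380206, -0.06629617,  1.10228943]), 'rotation': array([-2.19814586,  1.98814655, -0.23099805])}
```

View pics/side0.png

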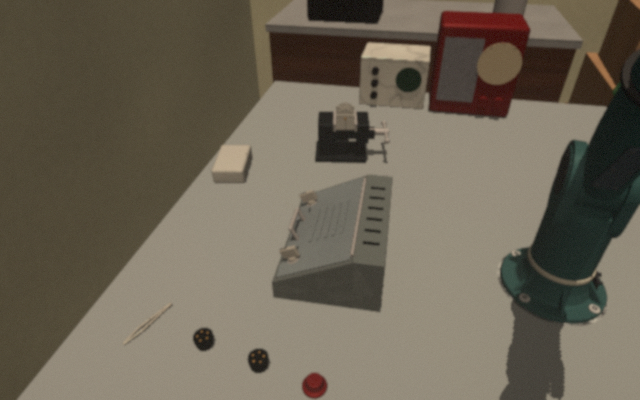

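View pics/top0.png

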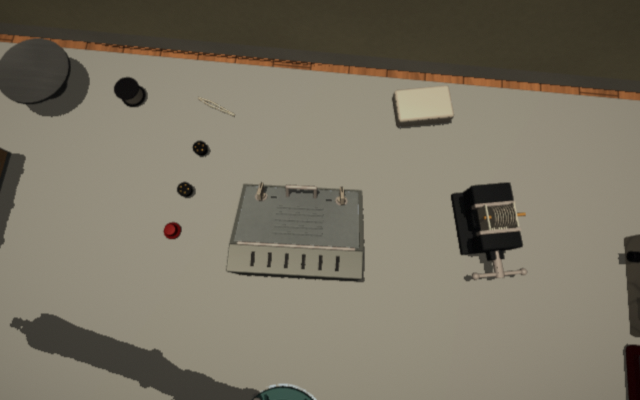

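```bash
cat > h.py <<'E'
import numpy as np, cv2
from scipy.spatial.transform import Rotation as R
from plant import ctrl
def cam(n):
    c=ctrl.calibration(n); return c,R.from_rotvec(c['rotation']).as_matrix(),np.array(c['position'])
def ray(n,u,v):
    c,M,p=cam(n); d=M@np.array([(u-c['cx'])/c['fx'],(v-c['cy'])/c['fy'],1]); return p,d/np.linalg.norm(d)
def onz(n,u,v,z):
    p,d=ray(n,u,v); return p+d*(z-p[2])/d[2]
def tri(a,b):
    # a,b=(name,u,v)
    p,d=ray(*a);q,e=ray(*b)
    A=np.stack([d,-e],1); t=np.linalg.lstsq(A,q-p,rcond=None)[0]
    x=p+d*t[0];y=q+e*t[1]; return (x+y)/2,np.linalg.norm(x-y)
def proj(n,X):
    c,M,p=cam(n); x=M.T@(np.array(X)-p); return np.array([c['fx']*x[0]/x[2]+c['cx'],c['fy']*x[1]/x[2]+c['cy']])
E
python3 - <<'E'
import cv2
from h import *
a=cv2.imread('pics/top0.png')[170:290,215:375]; cv2.imwrite('pics/top0z.png',cv2.resize(a,None,fx=5,fy=5,interpolation=cv2.INTER_CUBIC))
a=cv2.imread('pics/side0.png')[165:315,265:405]; cv2.imwrite('pics/side0z.png',cv2.resize(a,None,fx=4,fy=4,interpolation=cv2.INTER_CUBIC))
for n in('top','side'): print(n,proj(n,[0,0,0]),proj(n,[.18,.7,.24]))
E
```

```text
top [281.73295721 434.25358874] [-62.54133325 338.29284079]
side [549.36844416 282.73111027] [571.40047128 701.53554563]
```

View pics/top0z.png

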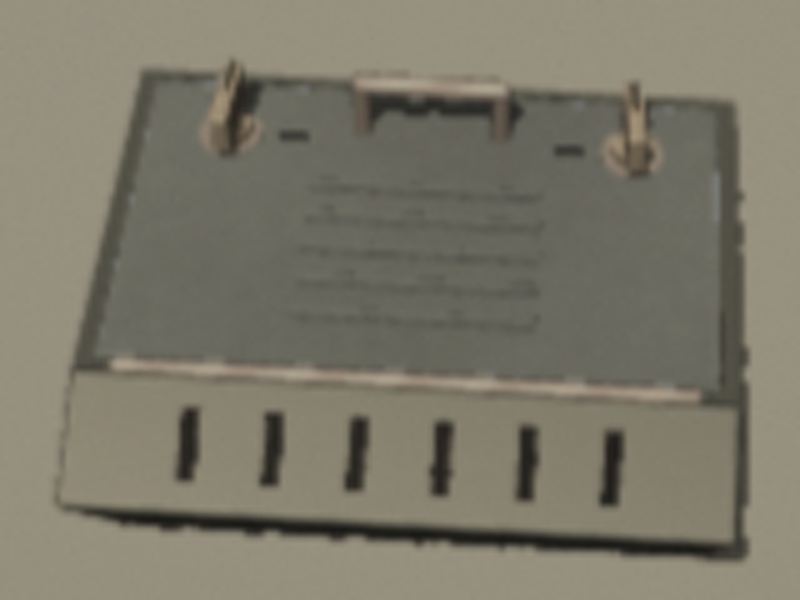

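View pics/side0z.png

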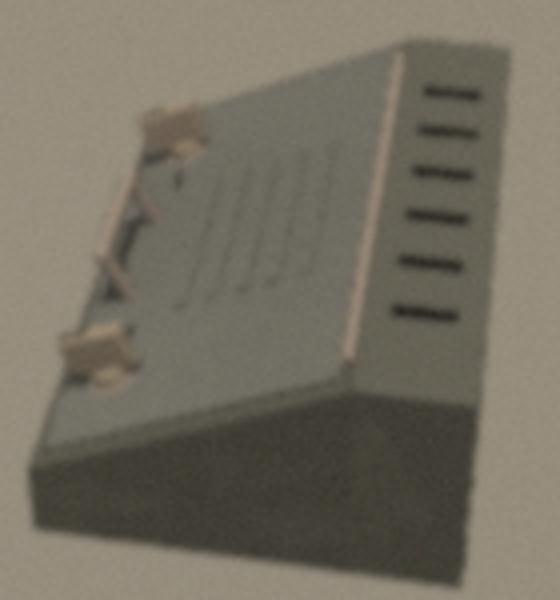

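```bash
python3 - <<'E'
from h import *
f=lambda u,v,o,s:((u+.5)/s-.5+o[0],(v+.5)/s-.5+o[1])
T=lambda u,v:f(u,v,(215,170),5); S=lambda u,v:f(u,v,(265,165),4)
pts=[('top',*T(75,370),65.6,-160,142,'ridgeL'),('top',*T(738,405),65.6,160,142,'ridgeR'),
('top',*T(60,506),120,-160,142,'backL'),('top',*T(741,545),120,160,142,'backR'),
('top',*T(143,70),-115,-160,50,'frL'),('top',*T(735,101),-115,160,50,'frR'),
('top',*T(357,79),-99.8,-36,106,'hL'),('top',*T(507,86),-99.8,36,106,'hR'),
('side',*S(405,42),65.6,160,142,'s ridge far'),('side',*S(350,392),65.6,-160,142,'s ridge near'),
('side',*S(510,48),120,160,142,'s back far'),('side',*S(475,407),120,-160,142,'s back near'),
('side',*S(32,465),-115,-160,50,'s front near'),('side',*S(36,527),-120,-160,0,'s front bottom'),('side',*S(462,585),120,-160,0,'s back bottom')]
W=[];B=[]
for n,u,v,x,y,z,l in pts:
    W.append(onz(n,u,v,z/1000)[:2]);B.append([x/1000,y/1000])
W=np.array(W);B=np.array(B)
def fit(W,B):
    H=(B-B.mean(0)).T@(W-W.mean(0));U,_,V=np.linalg.svd(H);D=np.diag([1,np.sign(np.linalg.det(U@V))])
    M=V.T@D@U.T; return M,W.mean(0)-M@B.mean(0)
for nm,i in(('top',range(8)),('side',range(8,15)),('all',range(15))):
    i=list(i);M,t=fit(W[i],B[i]); print(nm,t,np.degrees(np.arctan2(M[1,0],M[0,0])))
    for k in i: print('  ',pts[k][6],np.round(W[k],4),np.round(1000*(W[k]-M@B[k]-t),1))
print(tri(('top',*T(738,405)),('side',*S(405,42))),tri(('top',*T(75,370)),('side',*S(350,392))),tri(('top',*T(741,545)),('side',*S(510,48))),tri(('top',*T(60,506)),('side',*S(475,407))))
E
```

```text
top [0.50592176 0.01016779] -177.23616137915295
   ridgeL [0.4387 0.1651] [ 6.  -1.7]
   ridgeR [ 0.4537 -0.1497] [5.6 3.1]
   backL [0.3749 0.1624] [-3.4 -1.8]
   backR [ 0.3889 -0.1561] [-4.9 -0.7]
   frL [0.6117 0.1755] [-1.4 -0.1]
   frR [ 0.6265 -0.1433] [-2.   0.8]
   hL [0.6037 0.0534] [-0.2  2.5]
   hR [ 0.6077 -0.023 ] [ 0.3 -2.1]
side [0.5026594  0.01227265] -177.44814612706432
   s ridge far [ 0.4525 -0.1433] [8.3 7.2]
   s ridge near [0.4366 0.171 ] [6.6 1.8]
   s back far [ 0.3863 -0.1502] [-3.6  2.7]
   s back near [0.375  0.1682] [-0.7  1.4]
   s front near [0.609  0.1722] [-1.4 -5. ]
   s front bottom [0.6102 0.1734] [-5.2 -4. ]
   s back bottom [0.3717 0.1627] [-3.9 -4.1]
all [0.50448606 0.01120526] -177.28845920941376
   ridgeL [0.4387 0.1651] [ 7.3 -2.8]
   ridgeR [ 0.4537 -0.1497] [7.1 2. ]
   backL [0.3749 0.1624] [-2.2 -3. ]
   backR [ 0.3889 -0.1561] [-3.3 -1.9]
   frL [0.6117 0.1755] [-0.1 -1. ]
   frR [ 0.6265 -0.1433] [-0.4 -0.2]
   hL [0.6037 0.0534] [1.2 1.5]
   hR [ 0.6077 -0.023 ] [ 1.8 -3. ]
   s ridge far [ 0.4525 -0.1433] [6.  8.4]
   s ridge near [0.4366 0.171 ] [5.2 3.1]
   s back far [ 0.3863 -0.1502] [-5.9  4.1]
   s back near [0.375  0.1682] [-2.1  2.8]
   s front near [0.609  0.1722] [-2.8 -4.3]
   s front bottom [0.6102 0.1734] [-6.6 -3.3]
   s back bottom [0.3717 0.1627] [-5.3 -2.6]
(array([ 0.45369517, -0.15006807,  0.13751415]), np.float64(0.0009702879375283807)) (array([0.43819988, 0.16621357, 0.13715866]), np.float64(0.0019305318932593292)) (array([ 0.3877549 , -0.15652936,  0.13784045]), np.float64(0.0026253458895494405)) (array([0.37508261, 0.1635083 , 0.13722988]), np.float64(5.911286135939888e-05))
```

```bash
python3 - <<'E'
import cv2,numpy as np
a=cv2.imread('pics/top0.png');b=cv2.imread('pics/side0.png')
def z(im,u,v,w=40,h=30): return cv2.resize(im[v:v+h,u:u+w],None,fx=10,fy=10,interpolation=cv2.INTER_CUBIC)
r1=np.hstack([z(a,250,178),z(a,322,182)]); r2=np.hstack([z(b,275,240),z(b,295,185)])
cv2.imwrite('pics/cams0.png',np.clip(np.vstack([r1,r2])*1.4,0,255).astype('uint8'))
E
```

```text
(no output)
```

View pics/cams0.png

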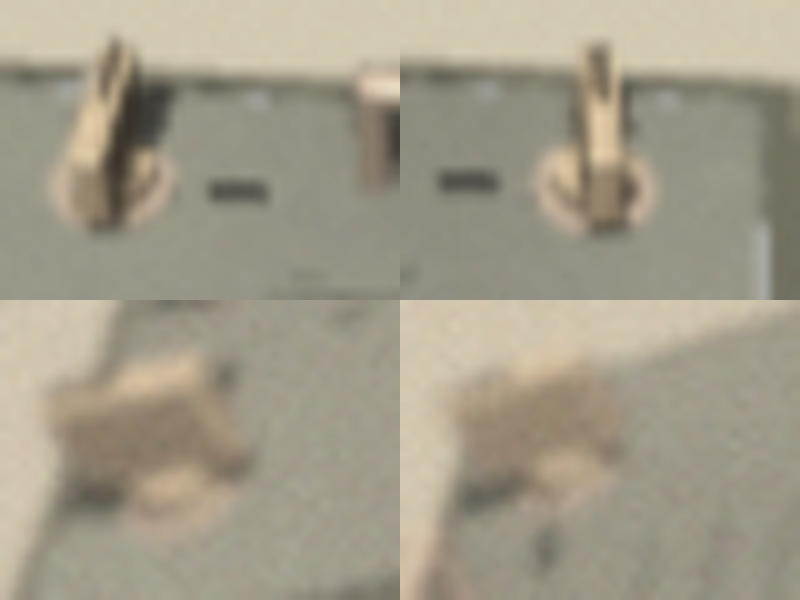

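```bash
python3 - <<'E'
from h import *
th=np.radians(27);n=np.array([-np.sin(th),0,np.cos(th)]);up=np.array([np.cos(th),0,np.sin(th)])
hinge=np.array([.056,0,.137]); 
def site(d,y,o): return hinge-up*d+n*o+np.array([0,y,0])
def w(yaw,t,X):
    M=R.from_euler('z',yaw,degrees=True).as_matrix(); return M@X+np.array([*t,0])
k=-.45
cr=tri(('top',260.3+k,188.3+k),('side',288+k,248.5+k)); cl=tri(('top',342+k,192.2+k),('side',307+k,192.7+k))
print('cr top',cr,'cl top',cl)
for yaw,t in((-177.28,(.506,.0102)),(-177.3,(.508,.0102))):
    for nm,X in(('cr',site(.147,-.105,.038)),('cl',site(.147,.105,.038)),('h',site(.155,0,.044)),('crA',site(.147,-.105,.004)),('fr L',np.array([-.115,-.16,.05])),('fr R',np.array([-.115,.16,.05]))):
        x=w(yaw,t,X); print(nm,np.round(x,4),proj('top',x),proj('side',x))
print('dial',onz('top',172,230,.02),onz('top',185,189,.025),onz('top',201,148,.025))
print('vise',onz('top',455,255,0),onz('top',525,250,0.1))
E
```

```text
cr top (array([0.5892816 , 0.11905871, 0.10348802]), np.float64(0.003765859534822607)) cl top (array([ 0.59912329, -0.08914257,  0.10506718]), np.float64(0.004604784808554501))
cr [0.5931 0.1195 0.1041] [259.85380058 187.05300915] [284.97111979 247.47631024]
cl [ 0.6031 -0.0903  0.1041] [342.1100121 191.280888 ] [304.31852787 191.85478689]
h [0.608  0.015  0.1058] [301.15569108 185.25991205] [291.37214965 216.45261645]
crA [0.5777 0.1187 0.0738] [261.08008846 195.74299738] [292.48667663 258.14926484]
fr L [0.6133 0.1755 0.05  ] [243.27875645 183.03883828] [270.28677698 281.66933272]
fr R [ 0.6285 -0.1442  0.05  ] [361.96606347 189.12973744] [300.92531562 195.28663888]
cr [0.5952 0.1194 0.1041] [259.9737141  186.28604855] [284.08577577 247.33218835]
cl [ 0.6051 -0.0903  0.1041] [342.19218977 190.53828316] [303.58574195 191.75480219]
h [0.61   0.015  0.1058] [301.25763864 184.50729688] [290.57108647 216.33286469]
crA [0.5798 0.1187 0.0738] [261.19447085 194.99097809] [291.61214901 258.00475709]
fr L [0.6153 0.1754 0.05  ] [243.40287968 182.30794065] [269.39280999 281.50561756]
fr R [ 0.6304 -0.1442  0.05  ] [362.03854113 188.43418226] [300.24957181 195.19112712]
dial [0.471569   0.35460002 0.02      ] [0.58677682 0.33809562 0.025     ] [0.70908087 0.31442408 0.025     ]
vise [ 0.48323106 -0.4133926   0.        ] [ 0.50025469 -0.55397491  0.1       ]
```

```bash
cat >> h.py <<'E'
YAW=-177.28; T0=np.array([.504,.0105,0.])
th=np.radians(27);bn=np.array([-np.sin(th),0,np.cos(th)]);bup=np.array([np.cos(th),0,np.sin(th)]);by=np.array([0,1.,0])
Rb=R.from_euler('z',YAW,degrees=True).as_matrix()
H=np.array([.056,0,.137])
def pt(d,y,out,a=0.):  # out = from underside; a = panel angle
    Q=R.from_rotvec(by*a).as_matrix(); return Rb@(H+Q@(-bup*d+bn*out+by*y))+T0
def ori(zrot=0,tilt=0): # F turned about tool z, then tilt about box y
    F=np.stack([-bup,by,-bn],1); F=R.from_rotvec(by*tilt).as_matrix()@F
    return Rb@F@R.from_rotvec([0,0,zrot]).as_matrix()
def delta(P,Q):
    s=ctrl.get_state();C=R.from_rotvec(s['tool_rot']).as_matrix()
    print('t',s['t'],'tcp',s['tcp_pos'].round(4),'F',s['ft_force'].round(1),'op',round(s['opening'],4),'q',s['qpos'].round(2))
    print('target',P.round(4),'shift in present tool mm',(1000*C.T@(P-s['tcp_pos'])).round(1),'turn',R.from_matrix(C.T@Q).as_rotvec().round(3),'shift in target tool',(1000*Q.T@(P-s['tcp_pos'])).round(1))
E
python3 - <<'E'
from h import *
Q=ori(-np.pi/2);print(Q.round(3))
delta(pt(.147,-.105,.004+.02+.1),Q)
print(pt(.147,-.105,.024),pt(.147,.105,.024),pt(.155,0,.039),pt(.155,0,.039,1.2))
E
```

```text
[[-0.047  0.89  -0.453]
 [ 0.999  0.042 -0.022]
 [-0.    -0.454 -0.891]]
t 0.1 tcp [0.1797 0.7016 0.2382] F [ 0.8 -0.   0.1] op 0.0853 q [-1.41  0.59  0.05  1.61 -0.03  0.94 -0.03]
target [0.6301 0.1216 0.1807] shift in present tool mm [-450.   580.2   58.5] turn [ 0.468 -0.068 -0.293] shift in target tool [-600.7  402.5 -140.5]
[0.58479419 0.11945685 0.09164755] [ 0.59475977 -0.09030656  0.09164755] [0.60369919 0.01523657 0.10138073] [0.53762019 0.01209725 0.26931562]
```

>>> move_arm([
  [[0,-37,48,0,0,0,0],[0,-37,48,0,0,0,0],[0,-37,48,0,0,0,0],[0,-37,48,0,0,0,0],[0,-37,48,0,0,0,0],[0,-37,48,0,0,0,0],[0,-37,48,0,0,0,0],[0,-37,48,0,0,0,0],[0,-37,48,0,0,0,0],[0,-37,48,0,0,0,0],[0,-37,48,0,0,0,0],[0,-37,48,0,0,0,0]],
])

```text
t: 1.6
tcp_pos: [0.6284, 0.1277, 0.2389]
tool_rot: [-2.481, -1.926, 0.001]
ft_force: [0.2, 0.9, 0.1]
opening: 0.0854
```

```bash
python3 - <<'E'
from h import *
delta(pt(.147,-.105,.004+.02+.1),ori(-np.pi/2))
E
```

```text
t 1.6 tcp [0.6284 0.1277 0.2389] F [0.2 0.9 0.1] op 0.0854 q [-0.35  0.49  0.12  1.81 -0.07  0.85  1.12]
target [0.6301 0.1216 0.1807] shift in present tool mm [-5.5  3.2 58.2] turn [ 0.467 -0.07  -0.292] shift in target tool [-6.2 27.7 51.2]
```

>>> move_arm([
  [[0,0,0,0,0.117,-0.017,-0.073],[0,0,0,0,0.117,-0.017,-0.073],[0,0,0,0,0.117,-0.018,-0.073],[0,0,0,0,0.117,-0.018,-0.073],[0,-3,14,25,0,0,0],[0,-3,14,25,0,0,0],[0,0,0,0,0,0,0]],
])

```text
t: 2.48
tcp_pos: [0.6283, 0.1226, 0.1794]
tool_rot: [-1.914, -2.005, 0.489]
ft_force: [-0.4, -0.3, -0.1]
opening: 0.0853
```

```bash
python3 - <<'E'
from h import *
Q=ori(-np.pi/2);delta(pt(.147,-.105,.004+.02),Q)
for n in("side","top"):
    cv2.imwrite(f"pics/{n}1.png",ctrl.capture(n)[:,:,::-1])
a=cv2.imread('pics/top1.png')[120:280,180:400]; b=cv2.imread('pics/side1.png')[150:310,200:420]
cv2.imwrite('pics/v1.png',np.hstack([cv2.resize(a,None,fx=1.8,fy=1.8*1.5),cv2.resize(b,None,fx=1.8,fy=1.8*1.5)])) if 0 else cv2.imwrite('pics/v1.png',np.hstack([cv2.resize(x[:, :200],None,fx=2,fy=2,interpolation=2) for x in(a,b)]))
E
```

```text
t 2.475 tcp [0.6283 0.1226 0.1794] F [-0.4 -0.3 -0.1] op 0.0853 q [-0.23  0.75  0.01  1.54 -0.09  1.33  1.44]
target [0.5848 0.1195 0.0916] shift in present tool mm [-1.   1.6 98. ] turn [-0.006  0.001 -0.001] shift in target tool [-1.1  1.  98. ]
```

View pics/v1.png

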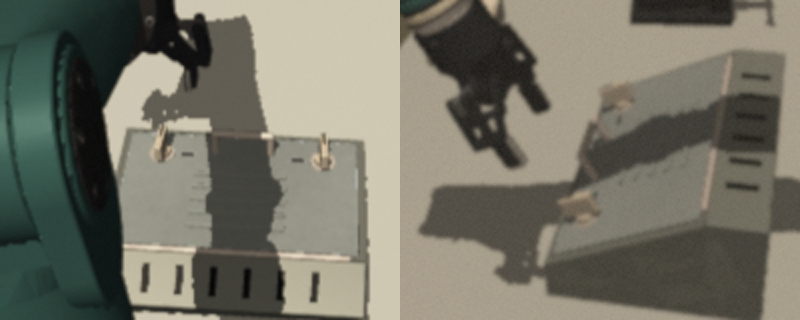

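```bash
python3 - <<'E'
from h import *
s=ctrl.get_state();C=R.from_rotvec(s['tool_rot']).as_matrix();p=s['tcp_pos']
for z in(-.011,0,.008):
  for x in(-.0425,0,.0425):
    X=p+C@[x,0,z];print(z,x,proj('top',X).round(1),proj('side',X).round(1))
E
```

```text
-0.011 -0.0425 [272.8 161.1] [268.  202.9]
-0.011 0 [254.8 160.1] [262.5 215.2]
-0.011 0.0425 [236.9 159.2] [256.6 228.4]
0 -0.0425 [273.1 164.4] [270.6 206.7]
0 0 [255.3 163.5] [265.3 219. ]
0 0.0425 [237.5 162.5] [259.5 232.3]
0.008 -0.0425 [273.3 166.7] [272.5 209.4]
0.008 0 [255.7 165.8] [267.2 221.8]
0.008 0.0425 [238.  164.9] [261.5 235.2]
```

>>> move_arm([
  [[0.5,-1,1,25,0,0,0],[0.5,0,0,25,0,0,0],[0.5,0,0,20,0,0,0],[0.5,0,0,15,0,0,0],[0.5,0,0,10,0,0,0],[0.5,0,0,0,0,0,0]],
])

```text
t: 3.32
tcp_pos: [0.5879, 0.1205, 0.097]
tool_rot: [-1.916, -2.008, 0.483]
ft_force: [0.8, 0.6, 0.0]
opening: 0.0427
```

```bash
python3 - <<'E'
from h import *
Q=ori(-np.pi/2);delta(pt(.147,-.105,.004+.02),Q)
for n in("side","top"):
    cv2.imwrite(f"pics/{n}2.png",ctrl.capture(n)[:,:,::-1])
a=cv2.imread('pics/top2.png')[150:250,220:320]; b=cv2.imread('pics/side2.png')[200:300,240:340]
cv2.imwrite('pics/v2.png',np.hstack([cv2.resize(x,None,fx=4,fy=4,interpolation=2) for x in(a,b)]))
E
```

```text
t 3.325 tcp [0.5879 0.1205 0.097 ] F [0.8 0.6 0. ] op 0.0427 q [-0.23  0.8  -0.    1.68 -0.09  1.13  1.44]
target [0.5848 0.1195 0.0916] shift in present tool mm [-0.9 -0.4  6.2] turn [-0. -0. -0.] shift in target tool [-0.9 -0.4  6.2]
```

View pics/v2.png

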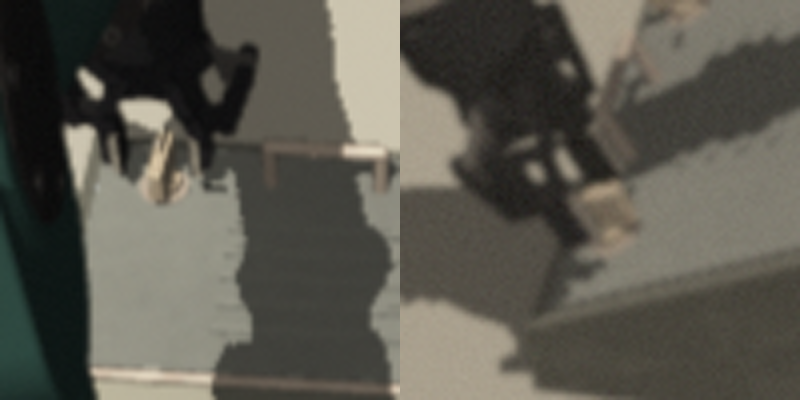

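>>> move_arm([
  [[0.6,-1,0,3,0,0,0],[0.7,0,0,3,0,0,0],[0.8,0,0,0,0,0,0],[0.84,0,0,0,0,0,0],[0.86,0,0,0,0,0,0],[0.86,0,0,0,0,0,0],[0.86,0,0,0,0,0,0]],
])

```text
t: 4.3
tcp_pos: [0.5855, 0.1193, 0.0916]
tool_rot: [-1.916, -2.009, 0.482]
ft_force: [-0.7, 0.1, 0.2]
opening: 0.0123
```

```bash
python3 - <<'E'
from h import *
Q=ori(-np.pi/2);delta(pt(.147,-.105,.004+.02),Q)
E
```

```text
t 4.3 tcp [0.5855 0.1193 0.0916] F [-0.7  0.1  0.2] op 0.0123 q [-0.23  0.8  -0.    1.68 -0.09  1.12  1.44]
target [0.5848 0.1195 0.0916] shift in present tool mm [ 0.2 -0.6  0.3] turn [ 0. -0. -0.] shift in target tool [ 0.2 -0.6  0.3]
```

>>> move_arm([
  [[0.86,0,0,0,0,0,0.15],[0.86,0,0,0,0,0,0.15],[0.86,0,0,0,0,0,0.15],[0.86,0,0,0,0,0,0.15],[0.86,0,0,0,0,0,0]],
])

```text
t: 4.92
tcp_pos: [0.5854, 0.1195, 0.0916]
tool_rot: [-2.503, -1.4, 0.617]
ft_force: [0.4, 0.3, -0.2]
opening: 0.0116
```

>>> move_arm([
  [[0.86,0,0,0,0,0,0.16],[0.86,0,0,0,0,0,0.16],[0.86,0,0,0,0,0,0.16],[0.86,0,0,0,0,0,0.16],[0.86,0,0,0,0,0,0.16],[0.86,0,0,0,0,0,0.16],[0.86,0,0,0,0,0,0]],
])

```text
t: 5.8
tcp_pos: [0.5856, 0.1196, 0.0915]
tool_rot: [3.046, 0.094, -0.731]
ft_force: [0.3, -0.0, 0.7]
opening: 0.0122
```

```bash
python3 - <<'E'
from h import *
delta(pt(.147,-.105,.004+.02),ori(0)); print(ctrl.get_state()['ft_torque'])
for n in("side","top"):
    cv2.imwrite(f"pics/{n}3.png",ctrl.capture(n)[:,:,::-1])
a=cv2.imread('pics/top3.png')[150:250,220:320]; b=cv2.imread('pics/side3.png')[200:300,240:340]
cv2.imwrite('pics/v3.png',np.hstack([cv2.resize(x,None,fx=4,fy=4,interpolation=2) for x in(a,b)]))
E
```

```text
t 5.8 tcp [0.5856 0.1196 0.0915] F [ 0.3 -0.   0.7] op 0.0122 q [-0.51  0.86  0.45  1.7  -0.4   1.17  0.2 ]
target [0.5848 0.1195 0.0916] shift in present tool mm [-0.8  0.1  0.2] turn [ 0.    -0.     0.014] shift in target tool [-0.8  0.1  0.2]
[ 0.08334368 -0.55781477  0.02770125]
```

View pics/v3.png

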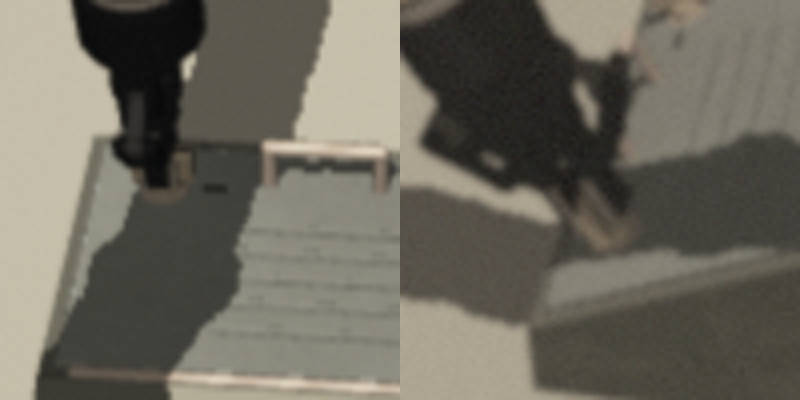

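>>> move_arm([
  [[0.86,0,0,0,0,0,0.06],[0.86,0,0,0,0,0,0.05],[0.86,0,0,0,0,0,0]],
])

```text
t: 6.28
tcp_pos: [0.5857, 0.1196, 0.0915]
tool_rot: [3.023, -0.075, -0.723]
ft_force: [-0.1, 0.2, -1.2]
opening: 0.0119
```

```bash
python3 - <<'E'
from h import *
delta(pt(.147,-.105,.004+.02),ori(0)); print(ctrl.get_state()['ft_torque'])
E
```

```text
t 6.275 tcp [0.5857 0.1196 0.0915] F [-0.1  0.2 -1.2] op 0.0119 q [-0.53  0.86  0.48  1.7  -0.43  1.18  0.11]
target [0.5848 0.1195 0.0916] shift in present tool mm [-0.8  0.1  0.3] turn [-0.001 -0.    -0.097] shift in target tool [-0.8  0.1  0.3]
[ 0.09509609 -0.68554918 -0.02715195]
```

>>> move_arm([
  [[0.8,0,0,0,0,0,-0.09],[0.5,0,0,0,0,0,0],[0.4,0,0,0,0,0,0],[0.4,0,0,-20,0,0,0],[0.4,0,0,-30,0,0,0],[0.4,0,0,-50,0,0,0],[0.4,0,0,0,0,0,0]],
])

```text
t: 7.15
tcp_pos: [0.6347, 0.1209, 0.1842]
tool_rot: [3.045, 0.057, -0.717]
ft_force: [-0.3, 0.8, -1.1]
opening: 0.0514
```

```bash
python3 - <<'E'
from h import *
delta(pt(.147,.105,.004+.02+.1),ori(np.pi/2))
for n in("side","top"):
    cv2.imwrite(f"pics/{n}4.png",ctrl.capture(n)[:,:,::-1])
a=cv2.imread('pics/top4.png')[150:250,220:320]; b=cv2.imread('pics/side4.png')[200:300,240:340]
cv2.imwrite('pics/v4.png',np.hstack([cv2.resize(x,None,fx=4,fy=4,interpolation=2) for x in(a,b)]))
E
```

```text
t 7.15 tcp [0.6347 0.1209 0.1842] F [-0.3  0.8 -1.1] op 0.0514 q [-0.51  0.8   0.5   1.54 -0.36  1.37  0.14]
target [ 0.6401 -0.0882  0.1807] shift in present tool mm [ -0.4 209.1   5. ] turn [-0.007 -0.007  1.561] shift in target tool [209.1   2.4   5.1]
```

View pics/v4.png

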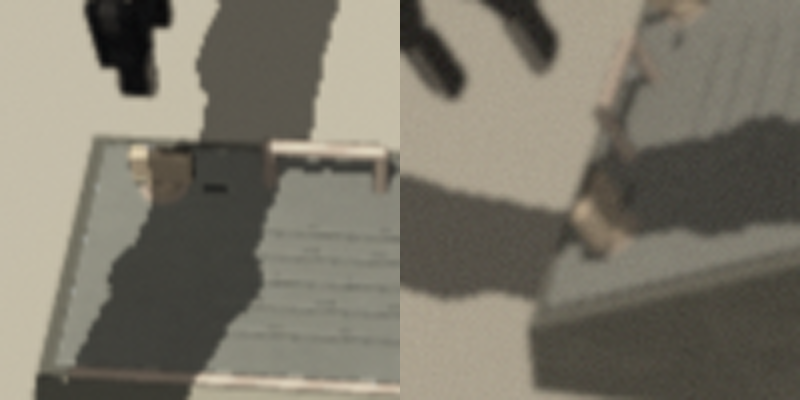

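>>> move_arm([
  [[0.5,0,52,0,0,0,0],[0.5,0,52,0,0,0,0],[0.5,0,52,0,0,0,0],[0.5,0,53,0,0,0,0],[0.5,0,0,0,0,0,0.18],[0.5,0,0,0,0,0,0.18],[0.5,0,0,0,0,0,0.18],[0.5,0,0,0,0,0,0.18],[0.5,0,0,0,0,0,0.18],[0.5,0,0,0,0,0,0.18],[0.5,0,0,0,0,0,0.18],[0.5,0,0,0,0,0,0.18]],
])

```text
t: 8.75
tcp_pos: [0.6373, -0.0866, 0.1797]
tool_rot: [2.116, -1.798, -0.493]
ft_force: [-0.8, 0.6, -0.1]
opening: 0.043
```

>>> move_arm([
  [[0.5,0,0,0,0,0,0.12],[0.5,0,0,0,0,0,0]],
])

```text
t: 9.0
tcp_pos: [0.6375, -0.0867, 0.1797]
tool_rot: [2.001, -1.904, -0.463]
ft_force: [-0.3, 0.5, -0.5]
opening: 0.0428
```

```bash
python3 - <<'E'
from h import *
delta(pt(.147,.105,.004+.02),ori(np.pi/2))
for n in("side","top"):
    cv2.imwrite(f"pics/{n}5.png",ctrl.capture(n)[:,:,::-1])
a=cv2.imread('pics/top5.png')[150:250,240:380]; b=cv2.imread('pics/side5.png')[170:270,260:360]
cv2.imwrite('pics/v5.png',np.hstack([cv2.resize(x,None,fx=3.3,fy=3.3,interpolation=2) for x in(a,b)]))
E
```

```text
t 9.0 tcp [ 0.6375 -0.0867  0.1797] F [-0.3  0.5 -0.5] op 0.0428 q [-0.47  0.99  0.99  1.56 -0.56  1.46 -0.88]
target [ 0.5948 -0.0903  0.0916] shift in present tool mm [ 1.7 -2.1 97.9] turn [0.004 0.001 0.002] shift in target tool [ 1.6 -1.8 97.9]
```

View pics/v5.png

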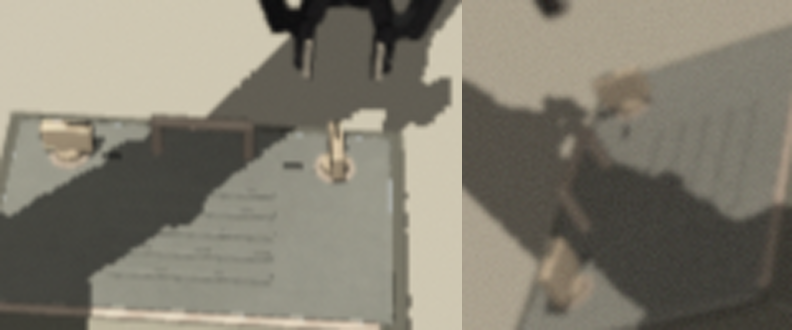

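>>> move_arm([
  [[0.5,2,-2,20,0,0,0],[0.5,0,0,25,0,0,0],[0.5,0,0,20,0,0,0],[0.5,0,0,15,0,0,0],[0.5,0,0,10,0,0,0],[0.5,0,0,0,0,0,0]],
])

```text
t: 9.85
tcp_pos: [0.5995, -0.0911, 0.0999]
tool_rot: [2.001, -1.906, -0.46]
ft_force: [0.2, 0.3, 1.3]
opening: 0.0428
```

```bash
python3 - <<'E'
from h import *
delta(pt(.147,.105,.004+.02),ori(np.pi/2))
for n in("side","top"):
    cv2.imwrite(f"pics/{n}6.png",ctrl.capture(n)[:,:,::-1])
a=cv2.imread('pics/top6.png')[150:250,240:380]; b=cv2.imread('pics/side6.png')[170:270,260:360]
cv2.imwrite('pics/v6.png',np.hstack([cv2.resize(x,None,fx=3.3,fy=3.3,interpolation=2) for x in(a,b)]))
E
```

```text
t 9.85 tcp [ 0.5995 -0.0911  0.0999] F [0.2 0.3 1.3] op 0.0428 q [-0.47  1.04  0.95  1.69 -0.62  1.3  -0.82]
target [ 0.5948 -0.0903  0.0916] shift in present tool mm [-1.1  0.4  9.5] turn [0.001 0.001 0.001] shift in target tool [-1.1  0.4  9.5]
```

View pics/v6.png

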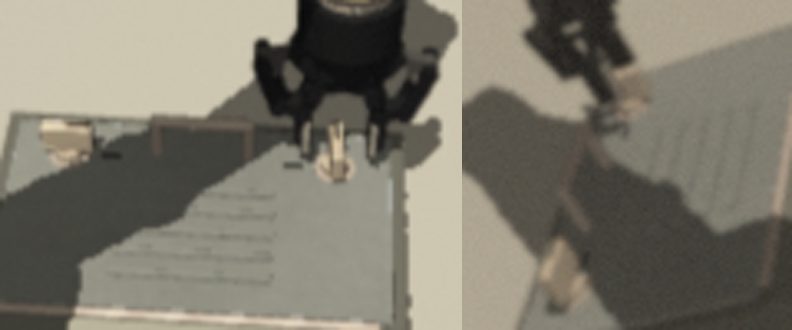

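>>> move_arm([
  [[0.5,-1.5,0,5,0,0,0],[0.6,0,0,4.5,0,0,0],[0.75,0,0,0,0,0,0],[0.82,0,0,0,0,0,0],[0.86,0,0,0,0,0,0],[0.86,0,0,0,0,0,0],[0.86,0,0,0,0,0,0]],
])

```text
t: 10.82
tcp_pos: [0.5957, -0.0904, 0.0921]
tool_rot: [2.002, -1.907, -0.458]
ft_force: [0.3, -0.3, -0.7]
opening: 0.0116
```

```bash
python3 - <<'E'
from h import *
delta(pt(.147,.105,.004+.02),ori(np.pi/2))
E
```

```text
t 10.825 tcp [ 0.5957 -0.0904  0.0921] F [ 0.3 -0.3 -0.7] op 0.0116 q [-0.47  1.04  0.94  1.7  -0.63  1.28 -0.82]
target [ 0.5948 -0.0903  0.0916] shift in present tool mm [-0.1  0.6  0.8] turn [-0.    -0.     0.001] shift in target tool [-0.1  0.6  0.8]
```

Centred with no side force. Turning the left wing.

>>> move_arm([
  [[0.86,0,0,0,0,0,-0.15],[0.86,0,0,0,0,0,-0.15],[0.86,0,0,0,0,0,-0.15],[0.86,0,0,0,0,0,-0.15],[0.86,0,0,0,0,0,-0.15],[0.86,0,0,0,0,0,-0.15],[0.86,0,0,0,0,0,0]],
])

```text
t: 11.7
tcp_pos: [0.5954, -0.0904, 0.0921]
tool_rot: [2.765, -0.893, -0.653]
ft_force: [0.6, -1.8, 0.1]
opening: 0.0118
```

>>> move_arm([
  [[0.86,0,0,0,0,0,-0.15],[0.86,0,0,0,0,0,-0.15],[0.86,0,0,0,0,0,-0.15],[0.86,0,0,0,0,0,-0.15],[0.86,0,0,0,0,0,-0.1],[0.86,0,0,0,0,0,0]],
])

```text
t: 12.45
tcp_pos: [0.5954, -0.0902, 0.0921]
tool_rot: [3.048, 0.113, -0.733]
ft_force: [-0.1, -0.5, 0.0]
opening: 0.012
```

```bash
python3 - <<'E'
from h import *
delta(pt(.147,.105,.004+.02),ori(0)); print(ctrl.get_state()['ft_torque'])
E
```

```text
t 12.45 tcp [ 0.5954 -0.0902  0.0921] F [-0.1 -0.5  0. ] op 0.012 q [-0.24  0.87  0.48  1.69 -0.29  1.15  0.43]
target [ 0.5948 -0.0903  0.0916] shift in present tool mm [-0.4  0.   0.6] turn [-0.001  0.     0.027] shift in target tool [-0.4  0.   0.6]
[-0.13344042 -0.52601168  0.07504729]
```

Overturn slightly to take up the play, then release and retreat.

>>> move_arm([
  [[0.86,0,0,0,0,0,-0.05],[0.86,0,0,0,0,0,-0.05],[0.86,0,0,0,0,0,0],[0.8,0,0,0,0,0,0.09],[0.5,0,0,0,0,0,0],[0.4,0,0,0,0,0,0],[0.4,0,0,-20,0,0,0],[0.4,0,0,-30,0,0,0],[0.4,0,0,-50,0,0,0],[0.4,0,0,-30,0,0,0],[0.4,0,0,0,0,0,0]],
])

```text
t: 13.82
tcp_pos: [0.6568, -0.0876, 0.2101]
tool_rot: [3.052, 0.135, -0.724]
ft_force: [0.0, -0.0, -0.6]
opening: 0.0515
```

```bash
python3 - <<'E'
from h import *
delta(pt(.155,0,.039)+ori(0)[:,2]*(.011-.1),ori(0))
for n in("side","top"):
    cv2.imwrite(f"pics/{n}7.png",ctrl.capture(n)[:,:,::-1])
a=cv2.imread('pics/top7.png')[170:230,230:370]; b=cv2.imread('pics/side7.png')[170:270,260:360]
cv2.imwrite('pics/v7.png',cv2.resize(a,None,fx=5.5,fy=5.5,interpolation=2));cv2.imwrite('pics/v7s.png',cv2.resize(b,None,fx=5,fy=5,interpolation=2))
E
```

```text
t 13.825 tcp [ 0.6568 -0.0876  0.2101] F [ 0.  -0.  -0.6] op 0.0515 q [-0.25  0.8   0.52  1.48 -0.25  1.41  0.41]
target [0.6441 0.0172 0.1807] shift in present tool mm [  10.6 -104.9   29.7] turn [ 0.001 -0.006  0.041] shift in target tool [   6.5 -105.2   29.7]
```

View pics/v7.png

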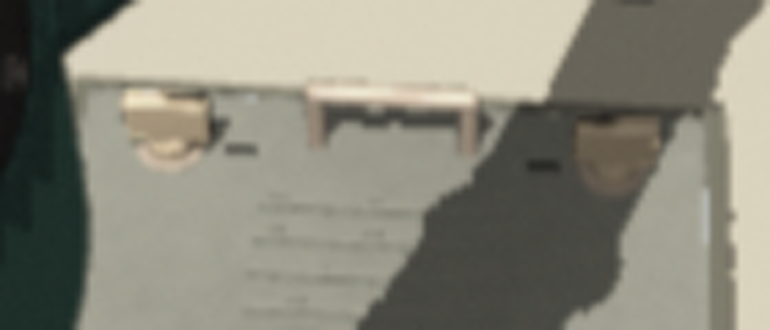

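View pics/v7s.png

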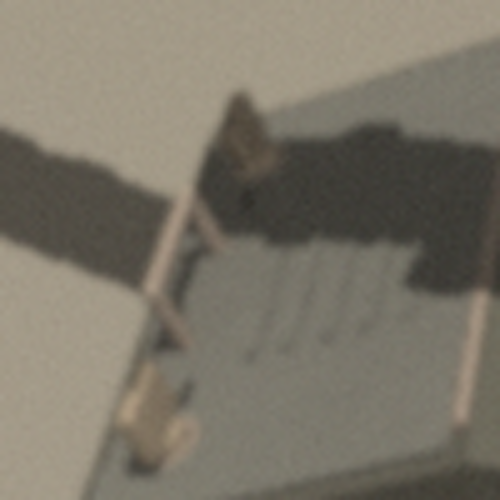

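>>> move_arm([
  [[0.4,0,0,0,0,0,0.041],[0.4,3,-53,10,0,0,0],[0.4,3,-52,20,0,0,0],[0.4,0,0,25,0,0,0],[0.4,0,0,25,0,0,0],[0.4,0,0,20,0,0,0],[0.4,0,0,15,0,0,0],[0.4,0,0,0,0,0,0]],
])

```text
t: 14.92
tcp_pos: [0.6011, 0.0157, 0.1014]
tool_rot: [3.042, 0.07, -0.736]
ft_force: [0.4, 0.2, -0.1]
opening: 0.0512
```

```bash
python3 - <<'E'
from h import *
delta(pt(.155,0,.039)+ori(0)[:,2]*(.011),ori(0))
for n in("side","top"):
    cv2.imwrite(f"pics/{n}8.png",ctrl.capture(n)[:,:,::-1])
a=cv2.imread('pics/top8.png')[150:250,240:370]; b=cv2.imread('pics/side8.png')[170:270,260:360]
cv2.imwrite('pics/v8.png',np.hstack([cv2.resize(x,None,fx=3.4,fy=3.4,interpolation=2) for x in(a,b)]))
E
```

```text
t 14.925 tcp [0.6011 0.0157 0.1014] F [ 0.4  0.2 -0.1] op 0.0512 q [-0.38  0.85  0.47  1.68 -0.34  1.19  0.29]
target [0.5987 0.015  0.0916] shift in present tool mm [2.3 0.5 9.8] turn [-0.001  0.004 -0.001] shift in target tool [2.2 0.5 9.8]
```

View pics/v8.png

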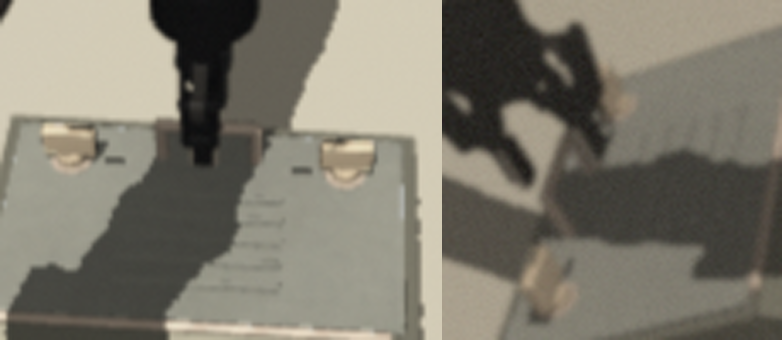

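>>> move_arm([
  [[0.5,2,0,5,0,0,0],[0.6,0,0,5,0,0,0],[0.75,0,0,0,0,0,0],[0.82,0,0,0,0,0,0],[0.86,0,0,0,0,0,0],[0.86,0,0,0,0,0,0]],
])

```text
t: 15.78
tcp_pos: [0.6002, 0.0154, 0.0929]
tool_rot: [3.044, 0.071, -0.73]
ft_force: [0.1, 0.1, 0.6]
opening: 0.0121
```

```bash
python3 - <<'E'
from h import *
delta(pt(.155,0,.039)+ori(0)[:,2]*(.011),ori(0))
E
```

```text
t 15.775 tcp [0.6002 0.0154 0.0929] F [0.1 0.1 0.6] op 0.0121 q [-0.38  0.86  0.47  1.69 -0.34  1.17  0.29]
target [0.5987 0.015  0.0916] shift in present tool mm [-0.7  0.3  1.9] turn [-0.    -0.    -0.001] shift in target tool [-0.7  0.3  1.9]
```

>>> move_arm([
  [[0.9,0,0,0,0,0,0],[1,0,0,0,0,0,0],[1,0,0,0,0,0,0],[1,0,0,0,0,0,0]],
])

```text
t: 16.27
tcp_pos: [0.6002, 0.0154, 0.093]
tool_rot: [3.044, 0.071, -0.731]
ft_force: [0.5, 0.8, 2.7]
opening: 0.0077
```

```bash
python3 - <<'E'
from h import *
delta(pt(.155,0,.039)+ori(0)[:,2]*(.011),ori(0))
# rows: panel angle a, tool tilt b(a)
s=ctrl.get_state();C0=R.from_rotvec(s['tool_rot']).as_matrix();g0=s['tcp_pos']-C0[:,2]*.011
axis=Rb@by; hp=pt(0,0,0); print('hinge',hp,'bar',g0)
N=20; prev=s['tcp_pos'];Cp=C0
for k in range(1,N+1):
    a=1.22*k/N; b=0.6*k/N
    g=hp+R.from_rotvec(axis*a).apply(g0-hp); C=R.from_rotvec(axis*b).as_matrix()@C0
    P=g+C[:,2]*.011
    print(k,round(a,3),P.round(4),'shift',(1000*Cp.T@(P-prev)).round(1),'turn',R.from_matrix(Cp.T@C).as_rotvec().round(3)); prev=P;Cp=C
E
```

```text
t 16.275 tcp [0.6002 0.0154 0.093 ] F [0.5 0.8 2.7] op 0.0077 q [-0.38  0.86  0.47  1.69 -0.34  1.17  0.29]
target [0.5987 0.015  0.0916] shift in present tool mm [-0.6  0.3  2. ] turn [-0.    -0.    -0.001] shift in target tool [-0.6  0.3  2. ]
hinge [0.44806309 0.00784251 0.137     ] bar [0.60514213 0.01561484 0.10284443]
1 0.061 [0.6022 0.0155 0.1025] shift [-2.5 -0.  -9.4] turn [ 0.    0.03 -0.  ]
2 0.122 [0.6037 0.0156 0.1122] shift [-2.7 -0.  -9.3] turn [ 0.    0.03 -0.  ]
3 0.183 [0.6046 0.0156 0.1218] shift [-3.  -0.  -9.2] turn [ 0.    0.03 -0.  ]
4 0.244 [0.605  0.0156 0.1315] shift [-3.3 -0.  -9.1] turn [ 0.    0.03 -0.  ]
5 0.305 [0.6047 0.0156 0.1412] shift [-3.6 -0.  -9. ] turn [ 0.    0.03 -0.  ]
6 0.366 [0.6038 0.0156 0.1509] shift [-3.9 -0.  -8.9] turn [ 0.    0.03 -0.  ]
7 0.427 [0.6023 0.0155 0.1604] shift [-4.1 -0.  -8.7] turn [ 0.    0.03 -0.  ]
8 0.488 [0.6003 0.0154 0.1699] shift [-4.4 -0.  -8.6] turn [ 0.    0.03 -0.  ]
9 0.549 [0.5977 0.0153 0.1792] shift [-4.7 -0.  -8.4] turn [ 0.    0.03 -0.  ]
10 0.61 [0.5945 0.0151 0.1883] shift [-4.9 -0.  -8.3] turn [ 0.    0.03 -0.  ]
11 0.671 [0.5908 0.0149 0.1971] shift [-5.2 -0.  -8.1] turn [ 0.    0.03 -0.  ]
12 0.732 [0.5865 0.0147 0.2058] shift [-5.4 -0.  -7.9] turn [ 0.    0.03 -0.  ]
13 0.793 [0.5817 0.0145 0.2141] shift [-5.7  0.  -7.8] turn [ 0.    0.03 -0.  ]
14 0.854 [0.5764 0.0143 0.2221] shift [-5.9  0.  -7.6] turn [ 0.    0.03 -0.  ]
15 0.915 [0.5707 0.014  0.2298] shift [-6.2  0.  -7.4] turn [ 0.    0.03 -0.  ]
16 0.976 [0.5644 0.0137 0.2371] shift [-6.4  0.  -7.2] turn [ 0.    0.03 -0.  ]
17 1.037 [0.5578 0.0134 0.244 ] shift [-6.6  0.  -7. ] turn [ 0.    0.03 -0.  ]
18 1.098 [0.5507 0.013  0.2505] shift [-6.8  0.  -6.7] turn [ 0.    0.03 -0.  ]
19 1.159 [0.5433 0.0127 0.2565] shift [-7.   0.  -6.5] turn [ 0.    0.03 -0.  ]
20 1.22 [0.5355 0.0123 0.262 ] shift [-7.2  0.  -6.3] turn [ 0.    0.03 -0.  ]
```

>>> move_arm([
  [[1,-2.5,0,-9.4,0,0.03,0],[1,-2.7,0,-9.3,0,0.03,0],[1,-3,0,-9.2,0,0.03,0],[1,0,0,0,0,0,0]],
])

```text
t: 16.77
tcp_pos: [0.605, 0.0156, 0.1234]
tool_rot: [3.077, 0.072, -0.59]
ft_force: [0.1, 0.2, -0.5]
opening: 0.008
```

```bash
python3 - <<'E'
from h import *
s=ctrl.get_state();print(s['tcp_pos'],s['ft_force'],s['opening'])
for n in("side","top"):
    cv2.imwrite(f"pics/{n}9.png",ctrl.capture(n)[:,:,::-1])
a=cv2.imread('pics/top9.png')[150:250,240:370]; b=cv2.imread('pics/side9.png')[170:270,260:360]
cv2.imwrite('pics/v9.png',np.hstack([cv2.resize(x,None,fx=3.4,fy=3.4,interpolation=2) for x in(a,b)]))
E
```

```text
[0.60498448 0.0156107  0.12337722] [ 0.12593577  0.22058504 -0.54567456] 0.007997473273067601
```

View pics/v9.png

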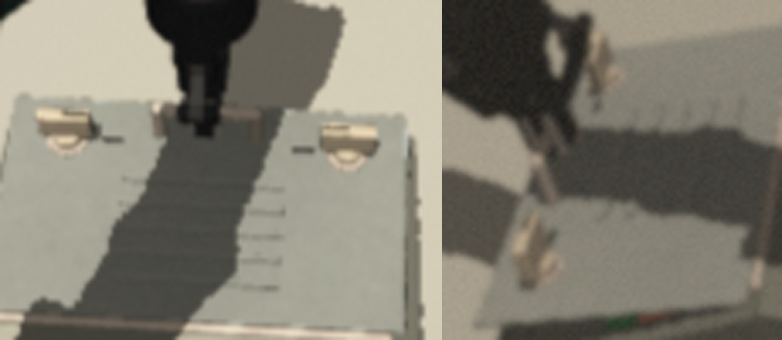

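The panel is lifting (gap visible at its edge), with a small force. Continuing the arc.

>>> move_arm([
  [[1,-3.3,0,-9.1,0,0.03,0],[1,-3.6,0,-9,0,0.03,0],[1,-3.9,0,-8.9,0,0.03,0],[1,-4.1,0,-8.7,0,0.03,0],[1,-4.4,0,-8.6,0,0.03,0],[1,0,0,0,0,0,0]],
])

```text
t: 17.62
tcp_pos: [0.6007, 0.0154, 0.1719]
tool_rot: [3.116, 0.073, -0.358]
ft_force: [2.9, 0.9, 2.8]
opening: 0.0075
```

>>> move_arm([
  [[1,-4.7,0,-8.4,0,0.03,0],[1,-4.9,0,-8.3,0,0.03,0],[1,-5.2,0,-8.1,0,0.03,0],[1,-5.4,0,-7.9,0,0.03,0],[1,0,0,0,0,0,0]],
])

```text
t: 18.25
tcp_pos: [0.5874, 0.0148, 0.2071]
tool_rot: [3.134, 0.074, -0.17]
ft_force: [4.0, 0.8, 2.9]
opening: 0.008
```

>>> move_arm([
  [[1,-5.7,0,-7.8,0,0.03,0],[1,-5.9,0,-7.6,0,0.03,0],[1,-6.2,0,-7.4,0,0.03,0],[1,-6.4,0,-7.2,0,0.03,0],[1,0,0,0,0,0,0]],
])

```text
t: 18.88
tcp_pos: [0.5657, 0.0138, 0.2385]
tool_rot: [-3.14, -0.074, -0.02]
ft_force: [3.8, -0.4, 4.4]
opening: 0.0075
```

```bash
python3 - <<'E'
from h import *
s=ctrl.get_state();print(s['tcp_pos'],s['ft_force'],s['ft_torque'],s['opening'],s['qpos'])
for n in("side","top"):
    cv2.imwrite(f"pics/{n}10.png",ctrl.capture(n)[:,:,::-1])
a=cv2.imread('pics/top10.png')[150:280,220:370]; b=cv2.imread('pics/side10.png')[170:300,260:390]
cv2.imwrite('pics/v10.png',np.hstack([cv2.resize(x,None,fx=2.8,fy=2.8,interpolation=2) for x in(a,b)]))
E
```

```text
[0.5657377  0.0138361  0.23854664] [ 3.82210241 -0.36682955  4.43310377] [ 0.12378151 -1.11725599  0.00121221] 0.007508004224480304 [-0.51497375  0.43585068  0.55707991  1.99803695 -0.32452913  0.78085269
  0.27776594]
```

View pics/v10.png

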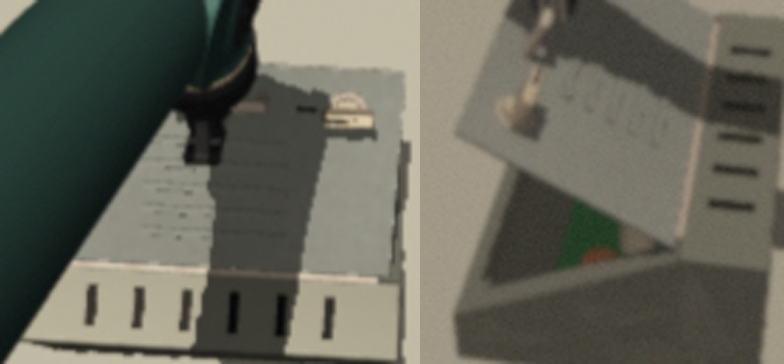

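>>> move_arm([
  [[1,-6.6,0,-7,0,0.03,0],[1,-6.8,0,-6.7,0,0.03,0],[1,-5,0,-4.6,0,0.02,0],[1,0,0,0,0,0,0]],
])

```text
t: 19.48
tcp_pos: [0.5476, 0.013, 0.2561]
tool_rot: [-3.135, -0.074, -0.148]
ft_force: [5.2, 0.9, 7.2]
opening: 0.0075
```

>>> move_arm([
  [[1,-3,0,-2.8,0,0.015,0],[1,-2,0,-1.9,0,0.01,0],[1,0,0,0,0,0,0]],
])

```text
t: 19.85
tcp_pos: [0.5427, 0.0128, 0.26]
tool_rot: [-3.133, -0.074, -0.187]
ft_force: [6.9, 1.2, 3.0]
opening: 0.0075
```

```bash
python3 - <<'E'
from h import *
s=ctrl.get_state();C=R.from_rotvec(s['tool_rot']).as_matrix();g=s['tcp_pos']-C[:,2]*.011
b=Rb.T@(g-T0)-H; r0=-bup*.155+bn*.039
print(s['ft_force'],s['opening'],'bar radius',np.hypot(b[0],b[2]),np.hypot(r0[0],r0[2]),'angle',np.arctan2(b[2],-b[0])-np.arctan2(r0[2],-r0[0]))
E
```

```text
[6.89980841 1.19616405 3.01216116] 0.007456573186845744 bar radius 0.16329967751323607 0.15983116091676242 angle 1.1863180507966142
```

>>> move_arm([
  [[1,-2,0,-1.9,0,0,0],[1,-2,0,-1.7,0,0,0],[1,0,0,0,0,0,0]],
])

```text
t: 20.23
tcp_pos: [0.5392, 0.0126, 0.2625]
tool_rot: [-3.134, -0.074, -0.19]
ft_force: [10.5, 1.2, -4.9]
opening: 0.0073
```

>>> move_arm([
  [[1,-2,0,-1.7,0,0,0],[1,-1,0,-1,0,0,0],[1,0,0,0,0,0,0]],
])

```text
t: 20.6
tcp_pos: [0.5389, 0.0126, 0.2632]
tool_rot: [3.132, 0.075, 0.2]
ft_force: [25.1, -0.9, -27.1]
opening: 0.0075
```

```bash
python3 - <<'E'
from h import *
s=ctrl.get_state();C=R.from_rotvec(s['tool_rot']).as_matrix();g=s['tcp_pos']-C[:,2]*.011
b=Rb.T@(g-T0)-H; r0=-bup*.155+bn*.039
print(s['ft_force'],s['opening'],'bar radius',np.hypot(b[0],b[2]),np.hypot(r0[0],r0[2]),'angle',np.arctan2(b[2],-b[0])-np.arctan2(r0[2],-r0[0]))
for n in("side","top"):
    cv2.imwrite(f"pics/{n}11.png",ctrl.capture(n)[:,:,::-1])
a=cv2.imread('pics/top11.png')[150:280,220:370]; b=cv2.imread('pics/side11.png')[130:300,250:390]
cv2.imwrite('pics/v11.png',np.hstack([cv2.resize(x,(390,400),interpolation=2) for x in(a,b)]))
E
```

```text
[ 25.09142596  -0.93832231 -27.14124482] 0.007528919462641457 bar radius 0.16376513706610935 0.15983116091676242 angle 1.2169135992548874
```

View pics/v11.png

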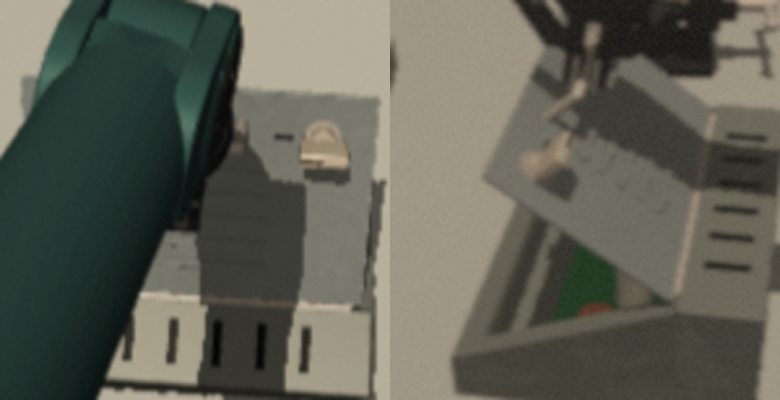

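>>> move_arm([
  [[1,2,0,1.8,0,0,0],[0.9,0,0,0,0,0,0],[0.8,0,0,0,0,0,0],[0.74,0,0,0,0,0,0],[0.74,0,0,0,0,0,0],[0.74,0,0,0,0,0,0]],
])

```text
t: 21.45
tcp_pos: [0.5331, 0.0123, 0.2619]
tool_rot: [-3.133, -0.073, -0.173]
ft_force: [1.1, 1.1, -0.6]
opening: 0.0223
```

>>> move_arm([
  [[0.74,5,0,0,0,0,0],[0.74,0,0,-10,0,0,0],[0.74,0,0,-10,0,0,0],[0.74,0,0,-20,0,0,0],[0.74,0,0,-30,0,0,0],[0.74,0,0,-50,0,0,0],[0.74,0,0,0,0,0,0]],
])

```text
t: 22.32
tcp_pos: [0.528, 0.0112, 0.387]
tool_rot: [-3.13, -0.073, -0.192]
ft_force: [0.3, 0.3, -0.5]
opening: 0.0221
```

```bash
python3 - <<'E'
from h import *
s=ctrl.get_state();print(s['ft_force'],s['opening'],s['tcp_pos'])
for n in("side","top"):
    cv2.imwrite(f"pics/{n}12.png",ctrl.capture(n)[:,:,::-1])
a=cv2.imread('pics/top12.png')[150:280,220:370]; b=cv2.imread('pics/side12.png')[130:300,250:390]
cv2.imwrite('pics/v12.png',np.hstack([cv2.resize(x,(390,400),interpolation=2) for x in(a,b)]))
E
```

```text
[ 0.33545332  0.32015587 -0.54471125] 0.022121535445324993 [0.52795604 0.011213   0.38696878]
```

View pics/v12.png

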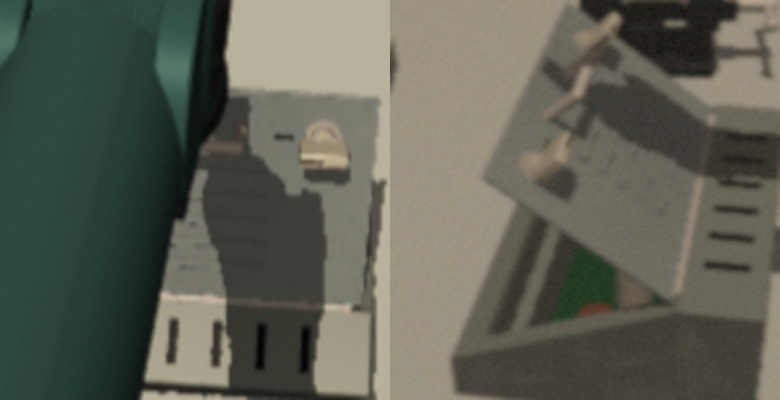

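```bash
python3 - <<'E'
from h import *
for a in(1.0,1.1,1.15,1.2,1.25): print(a,'corner',proj('side',pt(.178,-.15,.002,a)).round(1),'barL',proj('side',pt(.155,-.036,.039,a)).round(1),'barR',proj('side',pt(.155,.036,.039,a)).round(1),'topcorner R',proj('top',pt(.178,.15,.002,a)).round(1),'hinge cornerR',proj('side',pt(0,.15,.004,a)).round(1))
a=cv2.imread('pics/side12.png')[125:215,270:350]; cv2.imwrite('pics/v12s.png',cv2.resize(a,None,fx=6,fy=6,interpolation=2))
A=cv2.imread('pics/top0.png').astype(int);B=cv2.imread('pics/side12.png');S=cv2.imread('pics/side0.png')
d=cv2.absdiff(B,S)[290:400,100:340]; print('loose-object region diff max',d.max(), (d.max(2)>40).sum())
E
```

```text
1.0 corner [274.4 216.6] barL [305.2 177.2] barR [311.7 159.3] topcorner R [364.6 177.5] hinge cornerR [365.5 175.9]
1.1 corner [278.8 211.2] barL [310.6 173.4] barR [316.8 155.6] topcorner R [365.2 179.9] hinge cornerR [365.7 175.9]
1.15 corner [281.4 208.6] barL [313.5 171.6] barR [319.5 153.9] topcorner R [365.4 181.5] hinge cornerR [365.7 176. ]
1.2 corner [284.1 206.1] barL [316.5 170.1] barR [322.4 152.4] topcorner R [365.7 183.2] hinge cornerR [365.8 176. ]
1.25 corner [287.1 203.8] barL [319.7 168.6] barR [325.4 150.9] topcorner R [365.9 185.2] hinge cornerR [365.8 176.1]
loose-object region diff max 15 0
```

View pics/v12s.png

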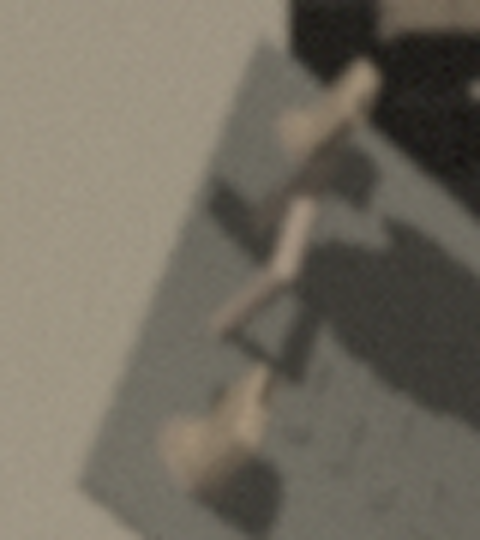

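```bash
python3 - <<'E'
from h import *
s=ctrl.get_state();print(s['t'],abs(s['joint_vel']).max(),s['ft_force'])
ctrl.job_done()
E
```

```text
22.425 0.03294090008795068 [ 0.11764422 -0.04776467 -0.478725  ]
the job is handed in; nothing more can be done
```

I turned both fasteners a full quarter turn with the panel shut, swung the panel up to its stop by the bar handle, let go and backed off. The job was handed in at about 22.4 s.

**Last checks:**
- **Panel:** the lower corner and the bar end in the side picture sat within about a pixel of where they should be at 1.2 rad. I pressed the panel against its stop with about 37 N before releasing. It did not visibly move when the gripper let go or backed away.
- **Fasteners:** after turning, and before the lift, both wings lay along the panel's lower edge within about 3 degrees, on the turned-past side. In the last pictures the arm hid the right wing from the top camera, so its final check was the side view only.
- **Loose parts:** the part of the side picture showing the dial knob and valve bases was unchanged from the start.
- **Robot:** clear of everything at hand-in, with the tool force under 1 N.

**One mismatch:** the gripper read about 7.5 mm on the 10 mm bar, which I did not explain. The grip held through the whole swing.

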